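# Shut down and pack up the amplifier test bench

### The arm

A 7-joint arm with a two-finger parallel gripper is mounted at the origin on the work surface. World frame = base frame: x ahead of the robot, y to its left, z up, the work surface at z = 0. Lengths are in mm, angles in rad, forces in N, time in s.
With the tool pointing down it reaches from about 400 to 875 mm from the base axis. Payload 4.4 kg.
Tool frame: the origin (TCP) lies on the centre line of the jaws, within the pads' length; the fingertips stand 14 mm ahead of it and the grasp point (between the pads) lies 5 mm behind it (tips_ahead is the distance from the TCP to the fingertips, in mm); z points along the fingers, y is the line along which they close (so a half turn about z gives the same grasp; the last joint's range is limited). The gripper opens to 85 mm and grips with 20 to 120 N. Pads are 22 mm wide; open, the fingers measure 114 mm over their backs; the gripper's body (76 mm by 85 mm) begins 54 mm behind the grasp point. The pads swing forward as they close: fully open they stand 13 mm farther back than shut.
Start: joints at [1.077, 0.628, 0.038, 1.517, -0.027, 0.996, -0.02], TCP at [269.693, -591.425, 245.313] pointing down, gripper open.
Joint ranges: [-3.06, 3.06], [-0.37, 2.12], [-1.25, 1.32], [0.18, 2.47], [-1.1, 4.24], [0.23, 1.98], [-2.94, 2.94]. Speed limits (rad/s): [2.57, 2.57, 3.14, 3.14, 3.14, 3.14, 3.14].

### API

Orientations are given as [roll, pitch, yaw] about the fixed x, y, z axes, in that order (R = Rz(yaw) Ry(pitch) Rx(roll)).
In Python, from cell import * gives the robot as it stands.
- The arm moves only by the tool move_arm, never from a script. Its argument "rows" is text: rows parted by semicolons, each of 7 numbers parted by spaces: the shift along the tool's x, y, z scaled (see below), then the turn, a rotation vector about the tool's x, y, z scaled (see below), then the closure, from -1 (fully open) to 1 (shut). A call has 1 to 12 rows; each row is the pose to reach, as a shift and turn from the pose commanded when the call began, along the tool's axes at that moment; what a row does not reach only later rows make up. The controller multiplies each number of a shift by 0.3 m and each number of a turn by pi/2 rad. A row lasts 1/12 s, in which the tool goes at most 41.7 mm and 7.16 degrees, less where a joint would pass 70% of its speed; a pose out of reach is approached as far as the arm can. A call with a number of a shift or a turn outside -1 to 1 is refused whole. A call with a gripper value outside its range is refused whole. The fingers move at their own pace and stop on an object; the grip force is fixed at half the most. Time passes only in rows, so rows that repeat a pose let the fingers close. It gives the time, the measured TCP pose, the force, the opening and the grip force at its end, in the units of the state.
- read_state(): the state, without advancing time (a new reading comes with each control period).
- get_image(name): name is "scene" or "top" or "wrist"; returns a dict with "img" (420x560x3 uint8, red, green, blue), "vfov" (degrees; the focal length in pixels is half the picture's height over the tangent of half this angle, whatever the lens; pixels are square), "cx", "cy" (the principal point, pixels), "k1" (the pictures are not rectified: a ray, as slopes to the right and down, at radius r is drawn at 1 + k1 r^2 times it, then the intrinsics apply), "extrinsics" (4x4, takes a point from camera to world coordinates); the wrist camera has in their place "T_tool_cam" (4x4, takes a point from camera to tool coordinates, whose origin is the TCP and whose axes are the flange's). Camera axes: x right, y up, looking along -z (the intrinsics and any distortion apply to the point x, -y, -z); pixel columns grow to the right and rows downward; lengths in mm; the calibration is good to about 2 mm. A picture is of the moment at which its call begins: read the wrist's pose just before it. There is no depth.
- finish_job(): hands the job in; it is judged then, once.
The state is a dict: "clock": time; "qpos": joint angles; "qd": joint speeds; "tau": joint torques, N m; "eef_pos": TCP position; "tool_rot": TCP orientation; "force": force on the tool from outside, world axes, zero at the start; "torque": the same for the moment, N m; "width": finger opening in mm; "gripper_force": force on a finger pad.
Only numpy, scipy, OpenCV 4.12 (cv2) and the standard library are available. Lean on these libraries where they do the work, as an engineer would, in place of code of your own. Each camera call takes 0.05 s, during which the arm holds its last target. There are 200 camera calls.

### The job

Shut the amplifier bench down for the day: switch the test box off by throwing its chrome toggle fully over to the side away from you, before you touch any copper. Then lay all the copper bus bars flat in the grey tray, side by side along its length with their black ends all the same way, and stack all the closed cases squarely, centred one on another, on the dark wooden base board, long sides along its long side, largest at the bottom and smallest on top. Leave everything else on the desk where it is.

Things in the scene. Friction and masses are not known exactly. Their poses are not given: they have to be found in the camera images.
- testbox: the amplifier test box, a grey steel case 240 (x) x 250 (y) x 75 mm high, fixed; origin at the centre of its underside, its x pointing away from the robot. Chrome toggle on its top, in the half nearer the work area (y = +85 mm), the rest of its top clear except four terminal posts 24 mm high along y = -85 mm
- toggle_pivot (a point): the toggle's pivot, on the test box's top surface (75 mm above the desk); axes as the test box
- toggle_tip (a point): centre of the round end (15 mm diameter) of the chrome toggle bat, 45 mm from its pivot; the shaft is 9 mm thick
- toggle (a joint): angle of the chrome toggle: near 0 it leans 0.45 rad towards the robot (on, the side with the green dot); at 0.9 it leans 0.45 rad away from the robot, along the test box's +x (off, the side with the black dot). Light friction (about 1 N at the tip); stays where it is left
- base: dark wooden base board for the column of cases, 118 long (x) x 74 wide (y) x 12 mm thick, fixed; origin at the centre of its underside
- base_top (a point): centre of the top face of the base board, 12 mm above the desk
- tray: shallow grey tray for the bus bars, fixed; inside 190 long (x) x 156 wide (y) mm, floor 3 mm above the desk, rim 11 mm above the desk and 4 mm thick, with three blue felt strips running along its length (43 mm apart, the middle one on the centre line; only a surface marking); origin at the centre of its underside
- case_a: green tin, the largest case, closed box 110 long x 66 wide x 46 mm tall, about 500 g, flat top and bottom; origin at the centre of its underside, x along its length, z up. May be absent.
- case_b: black case with orange latches and top patch, the second largest, closed box 102 long x 60 wide x 44 mm tall, about 360 g, flat top and bottom; origin at the centre of its underside, x along its length, z up. May be absent.
- case_c: brown cardboard carton with white tape, the third largest, closed box 94 long x 54 wide x 40 mm tall, about 260 g, flat top and bottom; origin at the centre of its underside, x along its length, z up. May be absent.
- case_d: blue tin with a bright metal lid, the smallest case, closed box 86 long x 48 wide x 38 mm tall, about 180 g, flat top and bottom; origin at the centre of its underside, x along its length, z up. May be absent.
- bar_1: copper bus bar 120 x 18 x 10 mm, about 190 g, with a black sleeve over the last 34 mm of one end; origin at its very centre (5 mm above what it lies on), x along its length towards the black end, z through its 10 mm thickness. May be absent.
- bar_1_end (a point): point near the black end of bar_1, on its axis, 55 mm from its centre
- bar_2: copper bus bar 120 x 18 x 10 mm, about 190 g, with a black sleeve over the last 34 mm of one end; origin at its very centre (5 mm above what it lies on), x along its length towards the black end, z through its 10 mm thickness. May be absent.
- bar_2_end (a point): point near the black end of bar_2, on its axis, 55 mm from its centre
- bar_3: copper bus bar 120 x 18 x 10 mm, about 190 g, with a black sleeve over the last 34 mm of one end; origin at its very centre (5 mm above what it lies on), x along its length towards the black end, z through its 10 mm thickness. May be absent.
- bar_3_end (a point): point near the black end of bar_3, on its axis, 55 mm from its centre
- bell: grey steel transformer bell, 95 x 80 x 46 mm; not part of the job, must stay where it is; origin at the centre of its underside. 
- knobcap: round black plastic knob cap, 64 mm across, 34 mm high; not part of the job, must stay where it is; origin at the centre of its underside. 
- multimeter: yellow multimeter 150 x 78 x 41 mm; not part of the job, must stay where it is; origin at the centre of its underside. 
- mug: blue mug, 80 mm across, 92 mm high; not part of the job, must stay where it is; origin at the centre of its underside. 
- spool: aluminium wire spool 60 mm across, 48 mm high; not part of the job, must stay where it is; origin at the centre of its underside. 
- screwdriver: red screwdriver 190 mm long, origin on its handle-and-blade axis; not part of the job, must stay where it is

How it is judged (in metres and radians):
On the way:
1. the test box is switched off (value of joint toggle above 0.75 rad), for 0.2 s.
At the end, for the whole second after the job is handed in: Toggle beyond 0.75 rad; all cases upright in one column, each within 12 mm of the base board's centre and 0.14 rad of its length, larger below smaller; all bars flat on the tray floor, inside it, within 0.14 rad of its length, black ends at one end; all at rest (value of joint toggle above 0.75 rad and horizontal distance between each of case_a, case_b, case_c, case_d and base_top below 0.012 m and angle between the x axis of each of case_a, case_b, case_c, case_d and the x axis of base, either way round below 0.14 rad and angle between each of case_a, case_b, case_c, case_d's own z axis and vertical below 0.08 rad and linear speed of each of case_a, case_b, case_c, case_d, bar_1, bar_2, bar_3 below 0.02 m/s and z of each of case_b, case_c, case_d in the frame of case_a above 0.02 m and z of each of case_c, case_d in the frame of case_b above 0.02 m and z of case_d in the frame of case_c above 0.02 m and angle between the x axis of each of bar_1, bar_2, bar_3 and the x axis of tray, either way round below 0.14 rad and z of each of bar_1, bar_2, bar_3 in the frame of tray below 0.0105 m and x of bar_1 in the frame of tray between -0.045 and 0.045 m and y of bar_1 in the frame of tray between -0.075 and 0.075 m and x of bar_2 in the frame of tray between -0.045 and 0.045 m and y of bar_2 in the frame of tray between -0.075 and 0.075 m and x of bar_3 in the frame of tray between -0.045 and 0.045 m and y of bar_3 in the frame of tray between -0.075 and 0.075 m and (x of each of bar_1_end, bar_2_end, bar_3_end in the frame of tray above 0 m or x of each of bar_1_end, bar_2_end, bar_3_end in the frame of tray below 0 m)); the robot touches nothing.
It fails at once if a copper bar is touched by the fingers while the test box is still on (value of joint toggle below 0.5 rad and (contact force between the fingers and bar_1 above 0.5 N or contact force between the fingers and bar_2 above 0.5 N or contact force between the fingers and bar_3 above 0.5 N)).
It fails at once if something that is not part of the job is moved by more than 25 mm (distance of any of bell, knobcap, multimeter, mug, spool, screwdriver from where it was at the start of the episode above 0.025 m).
Of case_a, case_b, case_c, case_d only 3 to 4 are there at a start; the rules pass over those that are not, and their reading is None.
Of bar_1, bar_2, bar_3 only 2 to 3 are there at a start; the rules pass over those that are not, and their reading is None.
At some moment in a run one of bar_1, bar_2, bar_3 may be knocked a few centimetres aside while the robot is not near it.
Once in a run the grip may slacken for a moment while it holds something.
It also fails if it takes over 210 s, if anything falls off the work surface, if the arm or the gripper's body presses on something with over 40 N, if the wrist force passes 120 N, or if a joint passes its speed limit or range.

## Working session

There is one attempt and no reset: what is moved stays moved. The work goes in short steps, Python scripts to look and compute and a tool call to move; the robot and the scene stay as the last step left them, time stands still between calls to the robot, and variables do not carry over. Pictures are saved under pics/ and viewed, at most 14 in all, crops included, and the job is handed in when it is done.

Besides the shell and the picture viewer there is one more tool, called after ">>>" by a JSON object that holds its "name" and its "arguments", one argument or row to a line. move_arm: Moves the arm, as the interface text tells. Its arguments: {"type":"object","properties":{"rows":{"type":"string"}},"required":["rows"]}

```bash
mkdir -p pics
cat > h.py <<'E'
from cell import *
import numpy as np, cv2
from scipy.spatial.transform import Rotation as R
def intr(c):
    h=c["img"].shape[0]; f=h/2/np.tan(np.radians(c["vfov"])/2); return f
def Tcam(c,s=None):
    if "extrinsics" in c: return np.array(c["extrinsics"])
    T=np.eye(4); T[:3,:3]=R.from_euler('xyz',s["tool_rot"]).as_matrix(); T[:3,3]=s["eef_pos"]
    return T@np.array(c["T_tool_cam"])
def rays(c,uv,s=None):
    f=intr(c); K=np.array([[f,0,c["cx"]],[0,f,c["cy"]],[0,0,1.]])
    d=(np.atleast_2d(uv).astype(float)-[c["cx"],c["cy"]])/f
    p=d.copy()
    for _ in range(30): p=d/(1+c["k1"]*(p**2).sum(1,keepdims=True))
    T=Tcam(c,s); v=np.c_[p[:,0],-p[:,1],-np.ones(len(p))]
    return T[:3,3],v@T[:3,:3].T
def onz(c,uv,z,s=None):
    o,v=rays(c,uv,s); return o+v*((z-o[2])/v[:,2:3])
def proj(c,P,s=None):
    T=np.linalg.inv(Tcam(c,s)); q=np.atleast_2d(P)@T[:3,:3].T+T[:3,3]
    p=np.c_[q[:,0]/-q[:,2],-q[:,1]/-q[:,2]]; p=p*(1+c["k1"]*(p**2).sum(1,keepdims=True))
    return p*intr(c)+[c["cx"],c["cy"]]
def snap(name,fn):
    s=read_state(); c=get_image(name); cv2.imwrite("pics/"+fn,c["img"][:,:,::-1]); return c,s
E
python3 - <<'E'
from h import *
print(read_state())
for n in ("top","scene"):
    c,s=snap(n,n+"0.png"); print(n,c["vfov"],c["cx"],c["cy"],c["k1"],np.round(c["extrinsics"],3).tolist())
    np.save(n+"0.npy",c,allow_pickle=True)
c=get_image("wrist");print(np.round(c["T_tool_cam"],3).tolist(),c["vfov"],c["k1"])
E
```

```text
{'clock': 0.0, 'qpos': array([ 1.07722938,  0.62931228,  0.03844773,  1.51836432, -0.02705315,
        0.99626958, -0.02001756]), 'qd': array([-0.00119454, -0.00108962,  0.00022739,  0.00024316,  0.00041892,
       -0.00204212,  0.0002523 ]), 'tau': array([ 3.70773378e-04, -5.63399184e+01,  1.22629814e+00, -1.93444526e+01,
        1.09570508e-02,  1.06929091e-02,  8.82278698e-06]), 'eef_pos': array([ 269.44130197, -590.8825804 ,  244.41224565]), 'tool_rot': array([-3.13975654e+00, -1.89054037e-05,  4.27715847e-01]), 'force': array([ 0.05708369, -0.03031357,  0.88914868]), 'torque': array([-0.01394906,  0.02222351, -0.00497476]), 'gripper_force': 0.0, 'width': 85.46035561340535}
top 49.958084299717385 274.34431109184106 213.41105807307173 0.040670895970622276 [[-0.024, 0.996, -0.087, 407.529], [-1.0, -0.024, -0.001, -36.133], [-0.003, 0.087, 0.996, 1284.812], [0.0, 0.0, 0.0, 1.0]]
scene 57.0917330322591 272.7227821225947 212.66247580119813 -0.0925805566192469 [[0.349, -0.704, 0.618, 1183.145], [0.937, 0.273, -0.217, -282.985], [-0.016, 0.655, 0.755, 913.651], [0.0, 0.0, 0.0, 1.0]]
[[0.001, 0.946, 0.325, 83.11], [1.0, -0.001, 0.0, -0.365], [0.0, 0.325, -0.946, -128.954], [0.0, 0.0, 0.0, 1.0]] 67.39595136047222 -0.008238818115617195
```

View pics/top0.png

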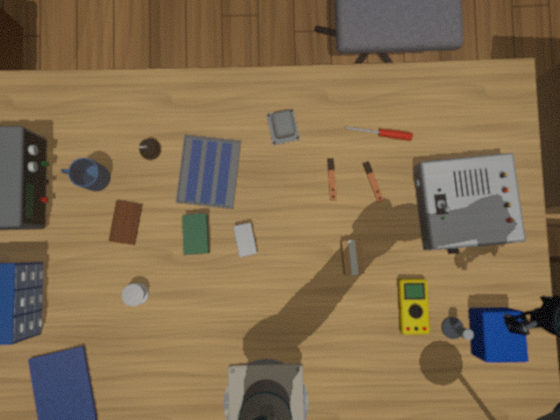

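View pics/scene0.png

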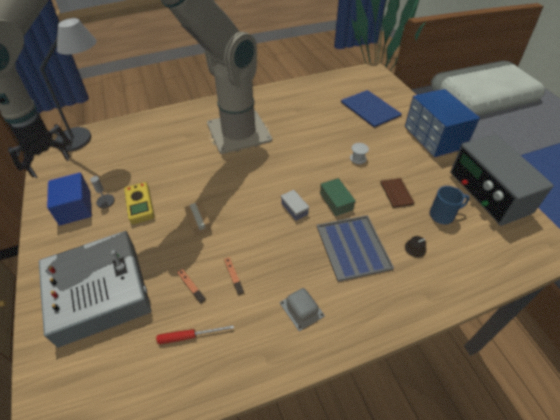

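Run:
```python
import cv2,numpy as np
a=cv2.imread("pics/top0.png")[100:310,60:310]; b=cv2.imread("pics/top0.png")[100:310,300:540]
b=np.clip(b.astype(float)*1.3,0,255).astype('uint8')
cv2.imwrite("pics/c1.png",cv2.resize(a,None,fx=2.8,fy=2.8,interpolation=cv2.INTER_CUBIC))
d=cv2.imread("pics/scene0.png")[150:310,130:400]
cv2.imwrite("pics/c2.png",np.vstack([cv2.resize(b,(400,350),interpolation=2),]) )
x=cv2.resize(b,(400,350),interpolation=2); y=cv2.resize(np.clip(d*1.3,0,255).astype('uint8'),(400,237),interpolation=2)
l=cv2.resize(a,(400,336),interpolation=2)
o=np.zeros((590,800,3),'uint8'); o[:350,:400]=x; o[:336,400:]=l; o[353:590,:400]=y
cv2.imwrite("pics/c2.png",o)
```

```text
(no output)
```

View pics/c2.png

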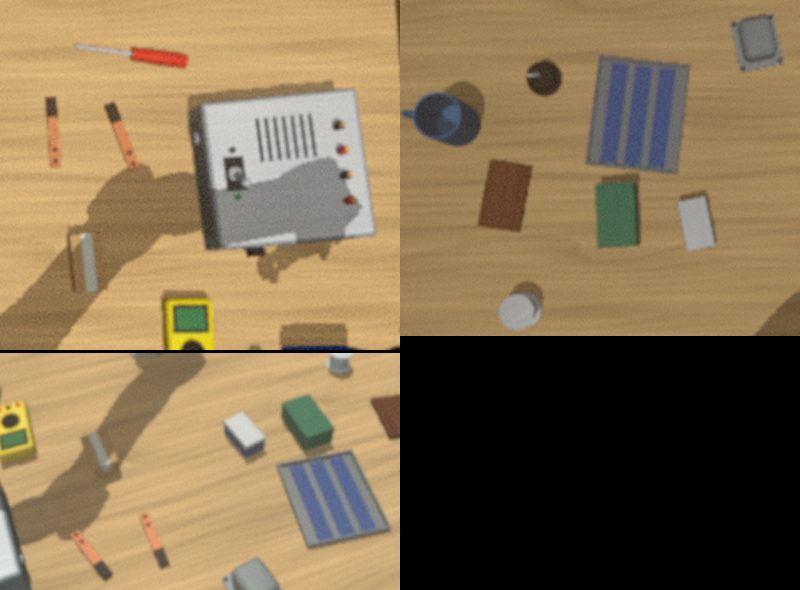

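```bash
cat > m.py <<'E'
from h import *
def hsvmask(c,lo,hi,box=None):
    m=cv2.inRange(cv2.cvtColor(c["img"],cv2.COLOR_RGB2HSV),np.array(lo),np.array(hi))
    if box: 
        k=np.zeros_like(m); x0,y0,x1,y1=box; k[y0:y1,x0:x1]=1; m=m*k
    return cv2.morphologyEx(m,cv2.MORPH_OPEN,np.ones((2,2),np.uint8))
def rect(c,m,z,s=None,minarea=40,n=1):
    """largest blobs -> metric oriented rect: centre, (long,short), yaw of long"""
    out=[]
    cs=sorted(cv2.findContours(m,cv2.RETR_EXTERNAL,cv2.CHAIN_APPROX_NONE)[0],key=cv2.contourArea)[::-1][:n]
    for k in cs:
        p=onz(c,k[:,0,:],z,s)[:,:2].astype(np.float32)
        (cx,cy),(w,h),a=cv2.minAreaRect(p)
        if w<h: w,h,a=h,w,a+90
        a=np.radians((a+90)%180-90)
        out.append((round(cx,1),round(cy,1),round(w,1),round(h,1),round(a,3)))
    return out
E
python3 - <<'E'
from m import *
c=np.load("top0.npy",allow_pickle=True).item()
print("green",rect(c,hsvmask(c,(50,60,30),(90,255,255),(175,205,215,260)),46))
print("lid",rect(c,hsvmask(c,(0,0,140),(180,60,255),(230,215,262,260)),38))
print("base",rect(c,hsvmask(c,(0,60,20),(12,255,150),(100,190,150,255)),12))
print("tape",rect(c,hsvmask(c,(0,0,80),(180,70,255),(335,230,365,282)),40))
print("felt",rect(c,hsvmask(c,(105,80,40),(130,255,255),(170,130,245,215)),3,n=3))
print("trayall",rect(c,hsvmask(c,(100,10,20),(130,255,255),(170,125,250,215)),8))
print("copper",rect(c,hsvmask(c,(0,110,90),(15,255,255),(318,150,392,206)),10,n=3))
print("barblk",rect(c,hsvmask(c,(0,0,0),(180,255,70),(318,150,392,206)),10,n=3))
print("boxtop",rect(c,cv2.morphologyEx(hsvmask(c,(0,0,70),(180,45,255),(405,140,530,260)),cv2.MORPH_CLOSE,np.ones((9,9))),75))
for p in ("img",): 
  print(c[p][257,340:366].tolist())
cv2.imwrite("pics/tog.png",np.hstack([cv2.resize(c["img"][175:240,415:480,::-1],(390,390),interpolation=2),cv2.resize(np.load("scene0.npy",allow_pickle=True).item()["img"][235:300,90:155,::-1],(390,390),interpolation=2)]))
E
```

```text
green [(463.3, 181.3, 106.6, 64.2, np.float64(0.029))]
lid [(442.7, 46.5, 86.7, 49.4, np.float64(0.188))]
base [(533.5, 371.2, 49.5, 27.8, np.float64(-0.893))]
tape [(388.9, -250.5, 94.3, 18.9, np.float64(0.06))]
felt [(641.6, 149.0, 176.3, 25.3, np.float64(-0.134)), (636.1, 106.1, 174.4, 25.9, np.float64(-0.138)), (647.4, 191.6, 173.1, 25.7, np.float64(-0.133))]
trayall [(641.5, 147.8, 184.2, 35.2, np.float64(-0.134))]
copper [(585.2, -326.0, 89.3, 21.0, np.float64(0.325)), (596.5, -203.7, 87.1, 20.1, np.float64(0.023))]
barblk [(642.6, -306.6, 24.5, 12.8, np.float64(0.336)), (655.7, -202.3, 20.3, 8.6, np.float64(-0.034))]
boxtop [(530.8, -558.5, 265.4, 240.4, np.float64(-1.496))]
[[101, 83, 57], [87, 69, 42], [79, 61, 38], [88, 71, 44], [95, 70, 41], [106, 84, 57], [105, 81, 51], [102, 78, 49], [107, 84, 58], [108, 90, 71], [108, 103, 90], [112, 112, 101], [113, 111, 104], [117, 115, 106], [119, 118, 109], [113, 110, 100], [108, 101, 86], [106, 90, 65], [109, 86, 56], [100, 79, 49], [104, 84, 56], [107, 82, 54], [105, 82, 53], [104, 82, 53], [104, 87, 57], [106, 86, 57]]
```

View pics/tog.png

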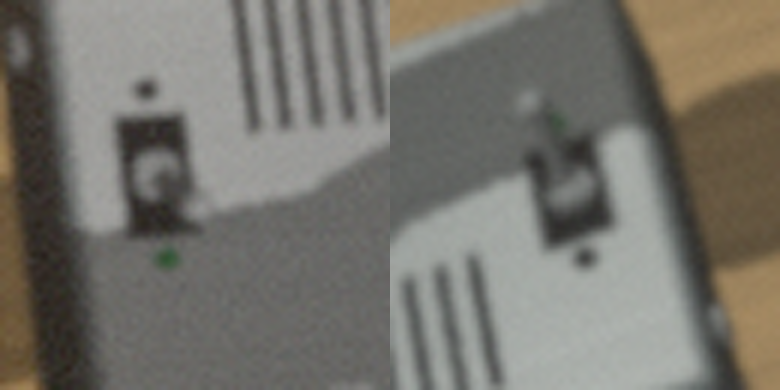

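Run:
```python
from m import *
c=np.load("top0.npy",allow_pickle=True).item()
h=cv2.cvtColor(c["img"],cv2.COLOR_RGB2HSV)
print("basehsv",h[222,112:142].tolist()[::3])
m=cv2.morphologyEx(hsvmask(c,(0,90,20),(14,255,125),(105,195,147,250)),cv2.MORPH_CLOSE,np.ones((5,5)))
print("base",rect(c,m,12))
s=np.load("scene0.npy",allow_pickle=True).item()
m=cv2.morphologyEx(hsvmask(s,(0,60,20),(14,255,125),(378,175,416,210)),cv2.MORPH_CLOSE,np.ones((5,5)))
print("base scene",rect(s,m,12))
print("felt scene",rect(s,hsvmask(s,(105,80,40),(130,255,255),(315,215,395,282)),3,n=3))
print("pivot plate top",onz(c,[[415+154/6,175+175/6]],75), "dots", onz(c,[[415+147/6,175+90/6],[415+167/6,175+259/6]],75))
print("plate scene",onz(s,[[90+(570-390)/6,235+190/6]],75),"dots",onz(s,[[90+(587-390)/6,235+258/6],[90+(560-390)/6,235+120/6]],75),"tip",onz(s,[[90+(531-390)/6,235+102/6]],115.5))
# box top white mask edges
d=0.075
from math import *
print("pivot from box",530.8-85*sin(d),-558.5+85*cos(d))
```

```text
basehsv [[16, 132, 110], [12, 143, 100], [13, 158, 102], [14, 158, 103], [11, 155, 99], [10, 142, 104], [12, 148, 98], [14, 135, 98], [13, 143, 105], [16, 114, 123]]
base [(501.4, 383.0, 115.1, 71.0, np.float64(-0.176))]
base scene [(511.8, 384.7, 120.4, 73.4, np.float64(-0.188))]
felt scene [(648.1, 152.2, 172.2, 24.5, np.float64(-0.128)), (653.1, 195.1, 172.8, 24.5, np.float64(-0.134)), (641.8, 109.5, 170.4, 24.0, np.float64(-0.129))]
pivot plate top [[ 527.63189228 -481.90967531   75.        ]] dots [[ 565.97360583 -480.906704     75.        ]
 [ 489.88471466 -485.53855008   75.        ]]
plate scene [[ 527.57827298 -480.93522593   75.        ]] dots [[ 565.57025388 -477.68063764   75.        ]
 [ 487.81056593 -481.25759891   75.        ]] tip [[ 507.23126306 -482.81548761  115.5       ]]
pivot from box 524.4309748818168 -473.7389504604624
```

```bash
cat > p.py <<'E'
import sys
from h import *
def plan(x,y,z,yaw,s=None):
    s=s or read_state(); r=R.from_euler('xyz',s["tool_rot"]); t=R.from_euler('xyz',[np.pi,0,yaw])
    d=r.inv().apply(np.array([x,y,z])-s["eef_pos"])/300; w=(r.inv()*t).as_rotvec()/(np.pi/2)
    n=int(max(np.ceil(np.linalg.norm(d)*300/41.7),np.ceil(np.degrees(np.linalg.norm(w)*np.pi/2)/7.16)))
    print("row:"," ".join(f"{v:.3f}" for v in np.r_[d,w]),"rows>=",n)
if __name__=="__main__":
    a=list(map(float,sys.argv[1:])); s=read_state(); print(round(s["clock"],2),np.round(s["eef_pos"],1),np.round(s["tool_rot"],3),np.round(s["force"],1),round(s["width"],1),np.round(s["qpos"],2))
    if a: plan(*a)
E
python3 p.py 465 -483 244 0.06
```

```text
0.15 [ 269.5 -591.   244.6] [-3.14  -0.     0.428] [ 0.   0.4 -0.7] 85.1 [ 1.08  0.63  0.04  1.52 -0.03  1.   -0.02]
row: 0.742 -0.057 0.002 -0.001 0.000 0.234 rows>= 6
```

>>> {"name": "move_arm", "arguments": {
  "rows": "0.742 -0.057 0 0 0 0.234 1;0.742 -0.057 0 0 0 0.234 1;0.742 -0.057 0 0 0 0.234 1;0.742 -0.057 0 0 0 0.234 1;0.742 -0.057 0 0 0 0.234 1;0.742 -0.057 0 0 0 0.234 1;0.742 -0.057 0 0 0 0.234 1;0.742 -0.057 0 0 0 0.234 1;0.742 -0.057 0 0 0 0.234 1;0.742 -0.057 0.2 0 0 0.234 1;0.742 -0.057 0.2 0 0 0.234 1"
}}

```text
clock: 1.07
eef_pos: [462.1, -484.6, 183.2]
tool_rot: [-3.141, 0.002, 0.057]
force: [-0.7, 0.8, -1.7]
width: -0.4
gripper_force: 0.0
```

```bash
python3 p.py 465 -483 112 0.06
python3 - <<'E'
from h import *
snap("wrist","w1.png")
E
```

```text
1.07 [ 462.1 -484.6  183.2] [-3.141e+00  2.000e-03  5.700e-02] [-0.7  0.8 -1.7] -0.4 [ 0.69  0.73  0.13  1.52 -0.11  0.91 -0.65]
row: 0.011 -0.005 0.237 -0.000 0.001 -0.002 rows>= 2
```

View pics/w1.png

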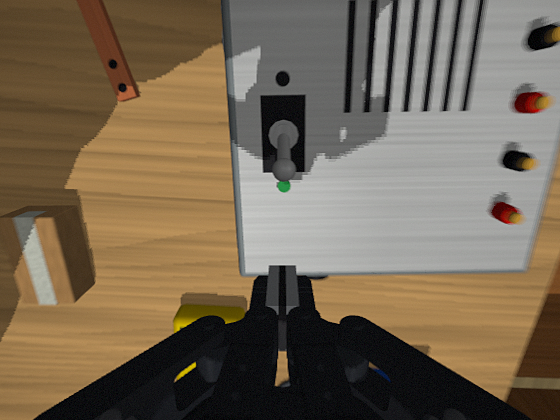

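>>> {"name": "move_arm", "arguments": {
  "rows": "0.011 -0.005 0.12 0 0 0 1;0.011 -0.005 0.237 0 0 0 1;0.011 -0.005 0.237 0 0 0 1;0.05 -0.005 0.237 0 0 0 1;0.08 -0.005 0.237 0 0 0 1;0.11 -0.005 0.237 0 0 0 1;0.13 -0.005 0.237 0 0 0 1;0.15 -0.005 0.237 0 0 0 1;0.17 -0.005 0.237 0 0 0 1;0.185 -0.005 0.237 0 0 0 1;0.195 -0.005 0.237 0 0 0 1;0.195 -0.005 0.237 0 0 0 1"
}}

```text
clock: 2.12
eef_pos: [524.3, -478.4, 114.3]
tool_rot: [3.141, -0.001, 0.061]
force: [-0.9, -0.6, 1.4]
width: 0.5
gripper_force: 0.3
```

Run:
```python
from m import *
s=read_state();c=get_image("wrist");np.save("w2.npy",c,allow_pickle=True)
cv2.imwrite("pics/w2.png",c["img"][:,:,::-1]); print(s["eef_pos"],s["force"])
```

```text
[ 524.31733731 -478.37403411  114.25995432] [-0.86719202 -0.57713733  1.39074868]
```

View pics/w2.png

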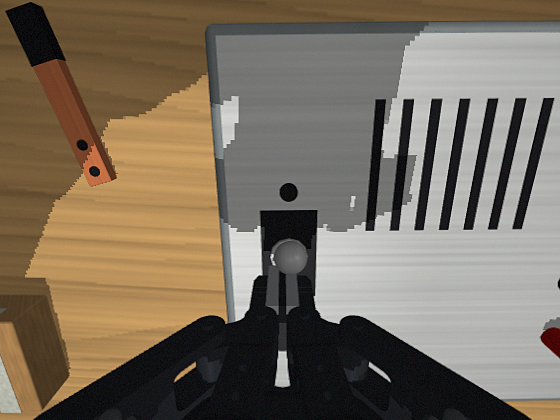

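>>> {"name": "move_arm", "arguments": {
  "rows": "0.01 0 0.007 0 0 0 1;0.016 0 0.007 0 0 0 1;0.022 0 0.007 0 0 0 1;0.022 0 0.007 0 0 0 1"
}}

```text
clock: 2.5
eef_pos: [526.0, -478.6, 112.5]
tool_rot: [-3.14, 0.007, 0.059]
force: [-8.7, 1.6, 9.0]
width: -0.1
gripper_force: 6.0
```

Run:
```python
from m import *
c=np.load("w2.npy",allow_pickle=True).item()
s={"eef_pos":[524.3,-478.4,114.3],"tool_rot":[3.141,-.001,.061]}
print("tip before",onz(c,[[290,257]],115.5,s),"dot",onz(c,[[288,191]],75,s))
s=read_state();c=get_image("wrist")
g=cv2.GaussianBlur(cv2.cvtColor(c["img"],cv2.COLOR_RGB2GRAY),(5,5),0)
k=cv2.HoughCircles(g[200:300,240:340],cv2.HOUGH_GRADIENT,1,30,param1=60,param2=12,minRadius=12,maxRadius=24)
print(k, s["force"])
if k is not None: print(onz(c,k[0][:,:2]+[240,200],115.5,s))
```

```text
tip before [[ 544.29236806 -480.7915708   115.5       ]] dot [[ 564.39047457 -479.25859755   75.        ]]
[[[49.5 59.5 17.8]]] [-8.72685447  1.55602129  8.99699548]
[[ 545.7590484  -480.82894494  115.5       ]]
```

>>> {"name": "move_arm", "arguments": {
  "rows": "-0.08 0 0 0 0 0 1;-0.1 0 0 0 0 0 1;-0.1 0 -0.12 0 0 0 1;-0.1 0 -0.25 0 0 0 1;0.1 -0.2 -0.25 0 0 -0.1 -1;0.277 -0.51 -0.25 0 0 -0.172 -1;0.277 -0.51 -0.25 0 0 -0.172 -1;0.277 -0.51 -0.13 0 0 -0.172 -1;0.277 -0.51 -0.13 0 0 -0.172 -1;0.277 -0.51 -0.13 0 0 -0.172 -1;0.277 -0.51 -0.13 0 0 -0.172 -1;0.277 -0.51 -0.13 0 0 -0.172 -1"
}}

```text
clock: 3.55
eef_pos: [603.8, -320.9, 150.9]
tool_rot: [3.141, 0.001, 0.33]
force: [-0.6, -1.0, 0.0]
width: 85.3
gripper_force: 0.0
```

```bash
cat > bar.py <<'E'
from m import *
def bar(fn=None):
    s=read_state();c=get_image("wrist")
    if fn: cv2.imwrite("pics/"+fn,c["img"][:,:,::-1])
    m=hsvmask(c,(0,125,60),(14,255,255))
    for r in rect(c,m,10,s,n=2):
        x,y,l,w,a=r; print("copper",r,"centre",np.round([x+17*np.cos(a),y+17*np.sin(a)],1))
    return c,s
if __name__=="__main__":
    import sys; c,s=bar(sys.argv[1] if len(sys.argv)>1 else None); print(s["clock"],s["eef_pos"],s["tool_rot"],s["width"])
E
python3 bar.py w3.png
```

```text
copper (736.1, -391.5, 102.8, 27.5, np.float64(1.398)) centre [ 739.  -374.8]
copper (595.0, -205.5, 86.5, 20.6, np.float64(0.039)) centre [ 612.  -204.8]
3.55 [ 603.78098878 -320.94445366  150.94823291] [3.14096761e+00 5.14852316e-04 3.30213088e-01] 85.29072792989699
```

View pics/w3.png

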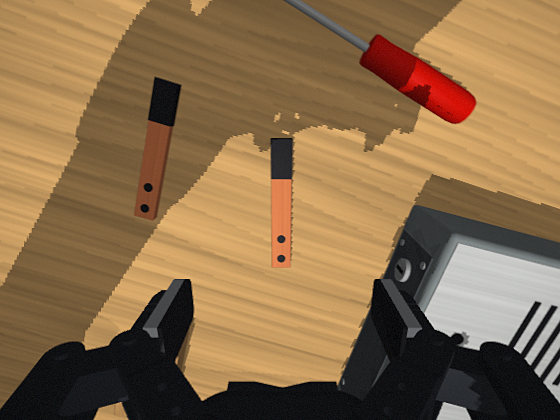

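```bash
sed -i 's/(0,125,60),(14,255,255)/(0,125,60),(14,255,255),(60,60,260,290)/' bar.py
python3 - <<'E'
from m import *
s=read_state();c=get_image("wrist")
P=onz(c,[[281,138],[281.5,267],[167,79],[146,217]],10,s); print(P, (P[0]+P[1])/2,(P[2]+P[3])/2, np.linalg.norm(P[0]-P[1]),np.linalg.norm(P[2]-P[3]),np.arctan2(*(P[0]-P[1])[1::-1]),np.arctan2(*(P[2]-P[3])[1::-1]))
from p import plan
m=(P[0]+P[1])/2; plan(m[0],m[1],16,np.arctan2(*(P[0]-P[1])[1::-1]),s)
E
```

```text
[[ 659.33974515 -302.07391048   10.        ]
 [ 545.13771797 -341.48766954   10.        ]
 [ 673.33603922 -202.05766796   10.        ]
 [ 553.46758057 -208.43010182   10.        ]] [ 602.23873156 -321.78079001   10.        ] [ 613.40180989 -205.24388489   10.        ] 120.81203340620497 120.03772445847264 0.33232356410518116 0.05311189331980266
row: -0.003 -0.003 0.451 0.001 0.000 -0.002 rows>= 4
```

>>> {"name": "move_arm", "arguments": {
  "rows": "-0.004 -0.004 0.13 0 0 0 -0.3;-0.004 -0.004 0.26 0 0 0 -0.3;-0.004 -0.004 0.36 0 0 0 -0.3;-0.004 -0.004 0.42 0 0 0 -0.3;-0.004 -0.004 0.448 0 0 0 -0.3;-0.004 -0.004 0.448 0 0 0 1;-0.004 -0.004 0.448 0 0 0 1;-0.004 -0.004 0.448 0 0 0 1;-0.004 -0.004 0.448 0 0 0 1;-0.004 -0.004 0.448 0 0 0 1;-0.004 -0.004 0.448 0 0 0 1"
}}

```text
clock: 4.57
eef_pos: [603.5, -320.9, 19.1]
tool_rot: [3.138, -0.002, 0.33]
force: [-0.7, -0.6, 7.9]
width: 15.9
gripper_force: 59.5
```

>>> {"name": "move_arm", "arguments": {
  "rows": "0 0 -0.1 0 0 0 1;0 0 -0.22 0 0 0 1;0 0 -0.36 0 0 0 1;0.05 -0.12 -0.36 0 0 0.05 1;0.1 -0.24 -0.36 0 0 0.1 1;0.15 -0.36 -0.36 0 0 0.15 1;0.2 -0.48 -0.36 0 0 0.2 1;0.25 -0.6 -0.36 0 0 0.25 1;0.3 -0.72 -0.36 0 0 0.295 1;0.35 -0.84 -0.36 0 0 0.295 1;0.38 -0.9 -0.36 0 0 0.295 1;0.38 -0.9 -0.36 0 0 0.295 1"
}}

```text
clock: 5.57
eef_pos: [623.1, -17.7, 124.8]
tool_rot: [-3.136, 0.0, -0.123]
force: [0.3, 0.3, -1.3]
width: 15.5
gripper_force: 59.0
```

```bash
python3 p.py 637 114 130 -0.134
```

```text
5.57 [623.1 -17.7 124.8] [-3.136  0.    -0.123] [ 0.3  0.3 -1.3] 15.5 [-0.15  0.75  0.23  1.71 -0.25  0.72 -1.49]
row: -0.008 -0.442 -0.015 -0.004 0.000 0.007 rows>= 4
```

>>> {"name": "move_arm", "arguments": {
  "rows": "-0.002 -0.12 -0.015 -0.004 0 0.007 1;-0.004 -0.24 -0.015 -0.004 0 0.007 1;-0.006 -0.36 -0.015 -0.004 0 0.007 1;-0.008 -0.442 -0.015 -0.004 0 0.007 1;-0.008 -0.442 -0.015 -0.004 0 0.007 1;-0.008 -0.442 -0.015 -0.004 0 0.007 1"
}}

```text
clock: 6.07
eef_pos: [637.6, 106.9, 129.4]
tool_rot: [3.136, -0.0, -0.14]
force: [0.1, -0.5, -2.1]
width: 15.5
gripper_force: 59.1
```

Run:
```python
from m import *
s=read_state();c=get_image("wrist");cv2.imwrite("pics/w4.png",c["img"][:,:,::-1]); print(s["eef_pos"],s["tool_rot"],s["width"])
print(rect(c,hsvmask(c,(105,80,40),(130,255,255)),3,s,n=3))
```

```text
[637.57164219 106.86374943 129.35066534] [ 3.13630736e+00 -1.91721974e-04 -1.39985424e-01] 15.54826792756399
[(648.3, 192.0, 180.5, 29.9, np.float64(-0.132)), (642.3, 149.2, 180.5, 29.9, np.float64(-0.133)), (702.3, 97.7, 47.2, 29.9, np.float64(-0.139))]
```

View pics/w4.png

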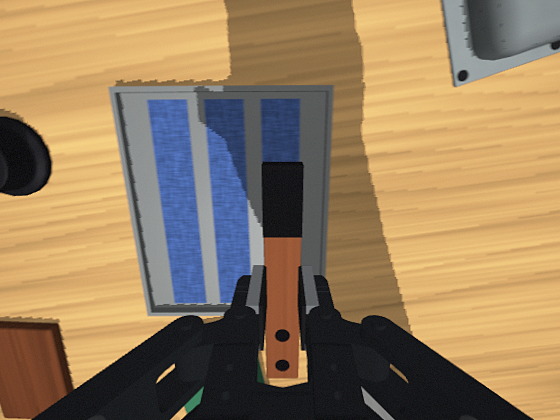

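>>> {"name": "move_arm", "arguments": {
  "rows": "0 -0.023 0.1 0.003 0 0 1;0 -0.023 0.2 0.003 0 0 1;0 -0.023 0.28 0.003 0 0 1;0 -0.023 0.33 0.003 0 0 1;0 -0.023 0.355 0.003 0 0 1;0 -0.023 0.355 0.003 0 0 1;0 -0.023 0.355 0.003 0 0 0.3;0 -0.023 0.355 0.003 0 0 0.3;0 -0.023 0.355 0.003 0 0 0.3;0 -0.023 0.2 0.003 0 0 0.3;0 -0.023 0.05 0.003 0 0 0;0 -0.023 0.05 0.003 0 0 -0.5"
}}

```text
clock: 7.12
eef_pos: [643.0, 111.2, 120.8]
tool_rot: [-3.14, -0.011, -0.144]
force: [2.1, -0.3, 1.4]
width: 53.1
gripper_force: 0.0
```

```bash
python3 p.py 613 -205 150 0.05
```

```text
7.12 [643.  111.2 120.8] [-3.14  -0.011 -0.144] [ 2.1 -0.3  1.4] 53.1 [-0.37  0.79  0.26  1.63 -0.27  0.75 -1.7 ]
row: 0.054 1.057 -0.098 -0.000 -0.007 -0.124 rows>= 8
```

>>> {"name": "move_arm", "arguments": {
  "rows": "0.05 1 -0.098 0 0 -0.124 -1;0.05 1 -0.098 0 0 -0.124 -1;0.05 1 -0.098 0 0 -0.124 -1;0.05 1 -0.098 0 0 -0.124 -1;0.05 1 -0.098 0 0 -0.124 -1;0.05 1 -0.098 0 0 -0.124 -1;0.05 1 -0.098 0 0 -0.124 -1;0.05 1 -0.098 0 0 -0.124 -1;0.05 1 -0.098 0 0 -0.124 -1;0.05 1 -0.098 0 0 -0.124 -1"
}}

```text
clock: 7.95
eef_pos: [610.5, -188.7, 144.6]
tool_rot: [3.14, -0.001, 0.048]
force: [-0.1, 1.5, -0.9]
width: 85.4
gripper_force: 0.0
```

```bash
cat > bar.py <<'E'
from m import *
from p import plan
s=read_state();c=get_image("wrist"); cv2.imwrite("pics/w5.png",c["img"][:,:,::-1])
print(round(s["clock"],2),s["eef_pos"],s["tool_rot"])
m=hsvmask(c,(0,110,50),(16,255,255),(150,40,420,300))
m&=cv2.inRange((c["img"][:,:,0].astype(int)-c["img"][:,:,2]*1.9).astype(np.int16),0,255)
for x,y,l,w,a in rect(c,m,10,s,n=2):
    q=np.round([x+17*np.cos(a),y+17*np.sin(a)],1); print("copper",x,y,l,w,a,"centre",q); plan(q[0],q[1],16,a,s)
E
python3 bar.py
```

```text
7.95 [ 610.54968734 -188.73022216  144.64607973] [ 3.13995557e+00 -9.85221690e-04  4.84849344e-02]
copper 594.4 -202.9 86.0 19.2 0.04 centre [ 611.4 -202.2]
row: 0.000 0.044 0.429 0.001 -0.001 0.005 rows>= 4
copper 703.3 -91.6 2.3 1.0 -0.827 centre [ 714.8 -104.1]
row: 0.360 -0.266 0.429 0.001 -0.001 0.557 rows>= 8
```

View pics/w5.png

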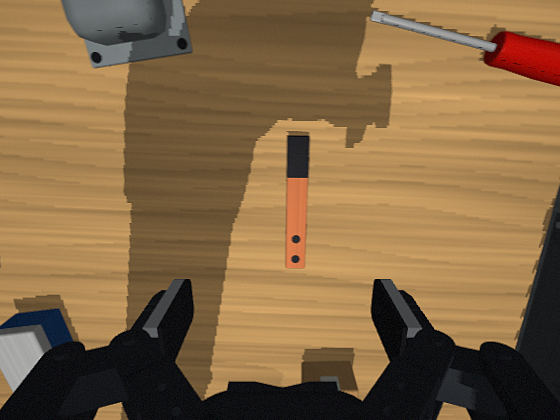

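>>> {"name": "move_arm", "arguments": {
  "rows": "0 0.044 0.13 0 0 0.005 -0.3;0 0.044 0.26 0 0 0.005 -0.3;0 0.044 0.36 0 0 0.005 -0.3;0 0.044 0.41 0 0 0.005 -0.3;0 0.044 0.427 0 0 0.005 -0.3;0 0.044 0.427 0 0 0.005 1;0 0.044 0.427 0 0 0.005 1;0 0.044 0.427 0 0 0.005 1;0 0.044 0.427 0 0 0.005 1;0 0.044 0.427 0 0 0.005 1;0 0.044 0.427 0 0 0.005 1"
}}

```text
clock: 8.92
eef_pos: [612.9, -201.3, 18.3]
tool_rot: [3.139, -0.004, 0.043]
force: [0.3, 0.8, 7.9]
width: 15.4
gripper_force: 59.4
```

>>> {"name": "move_arm", "arguments": {
  "rows": "0 0 -0.1 0 0 0 1;0 0 -0.22 0 0 0 1;0 0 -0.36 0 0 0 1;0.01 -0.12 -0.36 0 0 0.05 1;0.03 -0.24 -0.36 0 0 0.1 1;0.05 -0.36 -0.36 0 0 0.12 1;0.07 -0.48 -0.36 0 0 0.12 1;0.09 -0.6 -0.36 0 0 0.12 1;0.11 -0.72 -0.36 0 0 0.12 1;0.13 -0.84 -0.36 0 0 0.12 1;0.15 -0.95 -0.36 0 0 0.12 1;0.15 -0.95 -0.36 0 0 0.12 1"
}}

```text
clock: 9.92
eef_pos: [644.1, 97.9, 123.7]
tool_rot: [-3.135, -0.0, -0.134]
force: [0.1, 0.3, -1.7]
width: 15.9
gripper_force: 59.1
```

```bash
python3 p.py 646 181 130 -0.134
```

```text
9.92 [644.1  97.9 123.7] [-3.135 -0.    -0.134] [ 0.1  0.3 -1.7] 15.9 [-0.34  0.78  0.26  1.62 -0.27  0.77 -1.66]
row: -0.031 -0.276 -0.019 -0.004 -0.000 0.000 rows>= 2
```

>>> {"name": "move_arm", "arguments": {
  "rows": "-0.02 -0.13 0 -0.004 0 0 1;-0.031 -0.26 0 -0.004 0 0 1;-0.031 -0.26 0.12 -0.004 0 0 1;-0.031 -0.26 0.24 -0.004 0 0 1;-0.031 -0.26 0.31 -0.004 0 0 1;-0.031 -0.26 0.335 -0.004 0 0 1;-0.031 -0.26 0.335 -0.004 0 0 1;-0.031 -0.26 0.335 -0.004 0 0 0.3;-0.031 -0.26 0.335 -0.004 0 0 0.3;-0.031 -0.26 0.335 -0.004 0 0 0.3;-0.031 -0.26 0.2 -0.004 0 0 0.3;-0.031 -0.26 0.05 -0.004 0 0 0.3"
}}

```text
clock: 10.92
eef_pos: [643.7, 163.5, 103.3]
tool_rot: [3.131, 0.006, -0.146]
force: [1.8, -0.0, 0.7]
width: 29.9
gripper_force: 0.0
```

```bash
python3 p.py 463 181 170 0.02
```

```text
10.92 [643.7 163.5 103.3] [ 3.131  0.006 -0.146] [ 1.8 -0.   0.7] 29.9 [-0.45  0.83  0.28  1.58 -0.28  0.77 -1.77]
row: -0.606 0.032 -0.218 0.006 0.004 -0.106 rows>= 5
```

>>> {"name": "move_arm", "arguments": {
  "rows": "-0.1 0.01 -0.22 0.006 0.004 -0.106 -1;-0.606 0.032 -0.22 0.006 0.004 -0.106 -1;-0.606 0.032 -0.22 0.006 0.004 -0.106 -1;-0.606 0.032 -0.22 0.006 0.004 -0.106 -1;-0.606 0.032 -0.22 0.006 0.004 -0.106 -1;-0.606 0.032 -0.22 0.006 0.004 -0.106 -1;-0.606 0.032 -0.22 0.006 0.004 -0.106 -1;-0.606 0.032 -0.22 0.006 0.004 -0.106 -1"
}}

```text
clock: 11.58
eef_pos: [466.2, 181.9, 172.2]
tool_rot: [-3.139, -0.009, 0.021]
force: [-0.4, -1.0, -0.2]
width: 85.5
gripper_force: 0.0
```

Run:
```python
from m import *
s=read_state();c=get_image("wrist"); cv2.imwrite("pics/w6.png",c["img"][:,:,::-1]); print(s["eef_pos"],s["tool_rot"])
np.save("w6.npy",c,allow_pickle=True); np.save("s6.npy",s,allow_pickle=True)
print("green",rect(c,hsvmask(c,(50,60,30),(90,255,255)),46,s))
t=get_image("top")
print("top copper",rect(t,hsvmask(t,(0,110,90),(15,255,255),(175,135,245,210)),13,n=3))
print("top blk",rect(t,hsvmask(t,(0,0,0),(180,255,60),(175,135,245,210)),13,n=3))
```

```text
[466.23074512 181.93407529 172.15265101] [-3.13937621 -0.00905079  0.02105839]
green [(465.0, 184.1, 114.2, 66.1, np.float64(0.038))]
top copper [(620.1, 108.5, 84.5, 16.6, np.float64(-0.156)), (643.0, 161.3, 53.0, 16.9, np.float64(-0.175)), (605.0, 167.1, 17.4, 14.2, np.float64(-0.011))]
top blk [(686.9, 153.3, 26.1, 17.2, np.float64(-0.023)), (674.1, 102.0, 17.2, 8.7, np.float64(1.547)), (691.6, 104.6, 8.7, 5.7, np.float64(-0.015))]
```

View pics/w6.png

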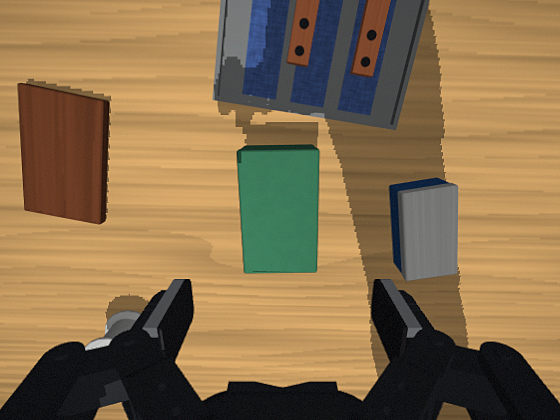

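Run:
```python
from m import *
from p import plan
c=np.load("w6.npy",allow_pickle=True).item();s=np.load("s6.npy",allow_pickle=True).item()
P=onz(c,[[238,152],[319,150],[318,271],[244,272]],46,s)[:,:2]; print(P.round(1).tolist(),P.mean(0),[np.linalg.norm(P[i]-P[i-1]).round(1) for i in range(4)])
print(cv2.minAreaRect(P.astype(np.float32)))
m=hsvmask(c,(0,90,20),(11,255,170),(5,70,125,235)); m=cv2.morphologyEx(m,cv2.MORPH_CLOSE,np.ones((7,7)));print("base",rect(c,m,12,s))
ap=cv2.approxPolyDP(cv2.convexHull(max(cv2.findContours(m,0,2)[0],key=cv2.contourArea)),6,True)[:,0]; print(ap.tolist(),onz(c,ap,12,s)[:,:2].round(1).tolist())
h=(P[0]+P[1]-P[2]-P[3]); plan(*P.mean(0),36,np.arctan2(h[1],h[0]))
```

```text
[[516.3, 218.6], [519.3, 153.8], [411.1, 148.3], [408.5, 215.6]] [463.80613684 184.05213201] [np.float64(107.9), np.float64(64.9), np.float64(108.4), np.float64(67.4)]
((463.9367980957031, 184.004150390625), (108.40433502197266, 67.3650894165039), 2.2097153663635254)
base [(502.3, 382.9, 117.5, 77.8, np.float64(-0.181))]
[[19, 85], [109, 104], [101, 224], [26, 210]] [[565.1, 410.5], [551.1, 334.9], [439.4, 359.6], [452.2, 430.8]]
row: -0.013 -0.008 0.452 -0.001 -0.005 -0.012 rows>= 4
```

>>> {"name": "move_arm", "arguments": {
  "rows": "-0.01 -0.008 0.13 0 -0.005 -0.012 -1;-0.01 -0.008 0.26 0 -0.005 -0.012 -1;-0.01 -0.008 0.38 0 -0.005 -0.012 -1;-0.01 -0.008 0.45 0 -0.005 -0.012 -1;-0.01 -0.008 0.48 0 -0.005 -0.012 -1;-0.01 -0.008 0.48 0 -0.005 -0.012 -1;-0.01 -0.008 0.48 0 -0.005 -0.012 1;-0.01 -0.008 0.48 0 -0.005 -0.012 1;-0.01 -0.008 0.48 0 -0.005 -0.012 1;-0.01 -0.008 0.48 0 -0.005 -0.012 1;-0.01 -0.008 0.48 0 -0.005 -0.012 1"
}}

```text
clock: 12.6
eef_pos: [463.7, 184.4, 28.5]
tool_rot: [-3.14, -0.001, 0.04]
force: [0.1, 0.0, 7.2]
width: 65.2
gripper_force: 68.8
```

>>> {"name": "move_arm", "arguments": {
  "rows": "0 0 -0.1 0 0 0 1;0 0 -0.22 0 0 0 1;0.03 -0.1 -0.22 0 0 0.05 1;0.06 -0.2 -0.22 0 0 0.1 1;0.1 -0.3 -0.22 0 0 0.14 1;0.14 -0.4 -0.22 0 0 0.14 1;0.153 -0.5 -0.22 0 0 0.14 1;0.153 -0.6 -0.22 0 0 0.14 1;0.153 -0.661 -0.22 0 0 0.14 1;0.153 -0.661 -0.22 0 0 0.14 1;0.153 -0.661 -0.22 0 0 0.14 1;0.153 -0.661 -0.22 0 0 0.14 1"
}}

```text
clock: 13.6
eef_pos: [500.2, 382.7, 92.9]
tool_rot: [3.14, 0.003, -0.18]
force: [0.4, -0.4, -4.7]
width: 64.8
gripper_force: 71.3
```

Run:
```python
from m import *
from p import plan
s=read_state();c=get_image("wrist"); cv2.imwrite("pics/w7.png",c["img"][:,:,::-1]); print(s["eef_pos"],s["tool_rot"],s["width"])
plan(502,384,42,-0.18,s)
```

```text
[500.17258487 382.67809784  92.88678366] [ 3.14024183e+00  2.80225220e-03 -1.80381687e-01] 64.750270141821
row: 0.006 -0.006 0.170 0.001 0.002 -0.000 rows>= 2
```

View pics/w7.png

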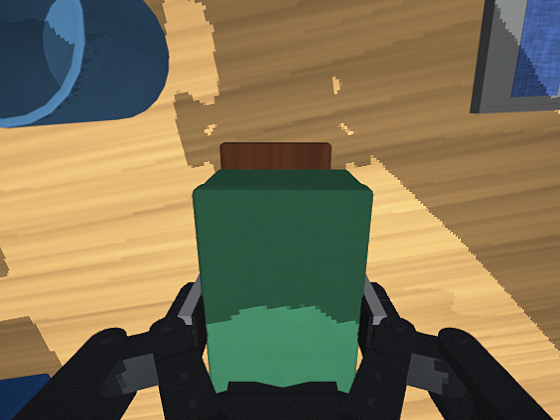

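Run:
```python
from m import *
s=read_state();c=get_image("wrist");P=onz(c,[[220,143],[331,143]],12,s)[:,:2];print(P,np.linalg.norm(P[0]-P[1]))
d=np.array([np.cos(.18),-np.sin(.18)]);print(P.mean(0)-59*d)
r=R.from_euler('z',.18).as_matrix()[:2,:2]
Q=onz(c,[[194,188],[372,188]],58+52.4,s)[:,:2];print(Q,Q.mean(0)-55*d)
```

```text
[[568.1770931  410.5381104 ]
 [555.13811727 339.26887351]] 72.45218435558924
[503.61082731 385.46623679]
[[561.10215112 403.25982184]
 [549.46631944 339.65924512]] [501.17283218 381.30616002]
```

>>> {"name": "move_arm", "arguments": {
  "rows": "0.006 -0.009 0.08 0 0 0 1;0.006 -0.009 0.13 0 0 0 1;0.006 -0.009 0.16 0 0 0 1;0.006 -0.009 0.172 0 0 0 1;0.006 -0.009 0.172 0 0 0 1;0.006 -0.009 0.172 0 0 0 -0.8;0.006 -0.009 0.172 0 0 0 -0.8;0.006 -0.009 0.172 0 0 0 -1;0.006 -0.009 0.05 0 0 0 -1;0.006 -0.009 -0.1 0 0 0 -1;0.006 -0.009 -0.25 0 0 0 -1;0.006 -0.009 -0.25 0 0 0 -1"
}}

```text
clock: 14.7
eef_pos: [507.5, 388.4, 176.4]
tool_rot: [-3.131, -0.007, -0.181]
force: [1.4, -0.0, -0.3]
width: 85.3
gripper_force: 0.0
```

Run:
```python
from m import *
from p import plan
s=read_state();c=get_image("wrist"); print(s["eef_pos"],s["tool_rot"],s["width"])
print("green",rect(c,hsvmask(c,(45,60,30),(95,255,255),(120,60,430,330)),58,s))
plan(388.9,-250.5,170,0.06,s); plan(442.7,46.5,170,.188,s)
```

```text
[507.49388235 388.36060308 176.38642187] [-3.13116978 -0.00735264 -0.1805168 ] 85.28644551930864
green [(503.9, 384.2, 114.9, 66.3, np.float64(-0.182))]
row: -0.007 2.166 -0.001 -0.006 -0.005 -0.153 rows>= 16
row: -0.008 1.160 0.009 -0.006 -0.006 -0.235 rows>= 9
```

>>> {"name": "move_arm", "arguments": {
  "rows": "0 1 0 -0.006 -0.005 -0.153 -1;0 1 0 -0.006 -0.005 -0.153 -1;0 1 0 -0.006 -0.005 -0.153 -1;0 1 0 -0.006 -0.005 -0.153 -1;0 1 0 -0.006 -0.005 -0.153 -1;0 1 0 -0.006 -0.005 -0.153 -1;0 1 0 -0.006 -0.005 -0.153 -1;0 1 0 -0.006 -0.005 -0.153 -1;0 1 0 -0.006 -0.005 -0.153 -1;0 1 0 -0.006 -0.005 -0.153 -1"
}}

```text
clock: 15.58
eef_pos: [449.5, 91.1, 167.9]
tool_rot: [3.135, 0.011, 0.059]
force: [0.4, 1.3, 0.3]
width: 85.3
gripper_force: 0.0
```

```bash
python3 p.py 389 -240 170 0.06
```

```text
15.58 [449.5  91.1 167.9] [3.135 0.011 0.059] [0.4 1.3 0.3] 85.3 [-0.46  0.5   0.28  2.11 -0.24  0.57 -1.52]
row: -0.266 1.090 0.003 0.004 0.007 -0.001 rows>= 9
```

>>> {"name": "move_arm", "arguments": {
  "rows": "-0.24 1 0 0.004 0.007 0 -1;-0.24 1 0 0.004 0.007 0 -1;-0.24 1 0 0.004 0.007 0 -1;-0.24 1 0 0.004 0.007 0 -1;-0.24 1 0 0.004 0.007 0 -1;-0.24 1 0 0.004 0.007 0 -1;-0.24 1 0 0.004 0.007 0 -1;-0.24 1 0 0.004 0.007 0 -1;-0.24 1 0 0.004 0.007 0 -1;-0.24 1 0 0.004 0.007 0 -1;-0.24 1 0 0.004 0.007 0 -1"
}}

```text
clock: 16.5
eef_pos: [396.6, -210.5, 170.7]
tool_rot: [-3.141, -0.0, 0.064]
force: [0.6, 0.8, 0.6]
width: 85.6
gripper_force: 0.0
```

Run:
```python
from m import *
s=read_state();c=get_image("wrist"); cv2.imwrite("pics/w8.png",c["img"][:,:,::-1]); print(s["eef_pos"],s["tool_rot"])
np.save("w8.npy",c,allow_pickle=True); np.save("s8.npy",s,allow_pickle=True)
print("tape",rect(c,hsvmask(c,(0,0,80),(180,60,255),(180,90,400,320)),40,s,n=2))
```

```text
[ 396.63726874 -210.54485694  170.66952095] [-3.14117486e+00 -5.06310839e-05  6.36094959e-02]
tape [(390.0, -249.5, 97.3, 18.5, np.float64(0.072))]
```

View pics/w8.png

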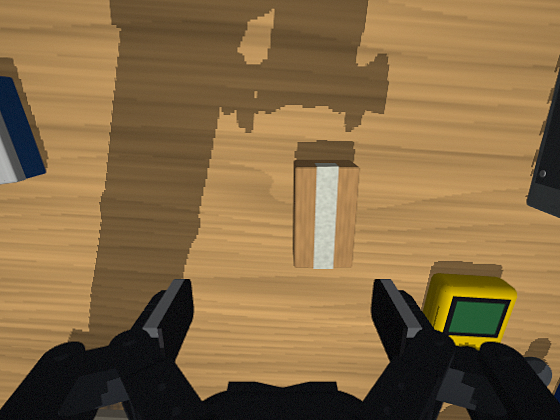

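Run:
```python
from m import *
from p import plan
c=np.load("w8.npy",allow_pickle=True).item();s=np.load("s8.npy",allow_pickle=True).item()
P=onz(c,[[294,167],[358,166],[353,268],[293,268]],40,s)[:,:2]; print(P.round(1).tolist(),P.mean(0),[np.linalg.norm(P[i]-P[i-1]).round(1) for i in range(4)])
h=(P[0]+P[1]-P[2]-P[3]); a=np.arctan2(h[1],h[0]); print(a); plan(*P.mean(0),25,a)
```

```text
[[434.2, -218.0], [438.4, -270.7], [344.3, -279.6], [340.7, -224.3]] [ 389.39557445 -248.1377116 ] [np.float64(93.7), np.float64(52.9), np.float64(94.5), np.float64(55.5)]
0.08059794502700661
row: -0.032 0.124 0.486 -0.000 0.000 -0.010 rows>= 4
```

>>> {"name": "move_arm", "arguments": {
  "rows": "-0.03 0.126 0 0 0 -0.007 -1;-0.03 0.126 0.13 0 0 -0.007 -1;-0.03 0.126 0.26 0 0 -0.007 -1;-0.03 0.126 0.38 0 0 -0.007 -1;-0.03 0.126 0.45 0 0 -0.007 -1;-0.03 0.126 0.486 0 0 -0.007 -1;-0.03 0.126 0.486 0 0 -0.007 -1;-0.03 0.126 0.486 0 0 -0.007 1;-0.03 0.126 0.486 0 0 -0.007 1;-0.03 0.126 0.486 0 0 -0.007 1;-0.03 0.126 0.486 0 0 -0.007 1;-0.03 0.126 0.486 0 0 -0.007 1"
}}

```text
clock: 17.55
eef_pos: [389.5, -250.7, 25.8]
tool_rot: [3.141, -0.001, 0.072]
force: [0.1, 0.8, 0.8]
width: 53.1
gripper_force: 63.8
```

```bash
python3 p.py 450 91 170 -0.05
```

```text
17.55 [ 389.5 -250.7   25.8] [ 3.141e+00 -1.000e-03  7.200e-02] [0.1 0.8 0.8] 53.1 [ 0.37  0.79  0.22  2.18 -0.71  0.24 -0.28]
row: 0.284 -1.121 -0.481 0.001 -0.001 0.078 rows>= 10
```

>>> {"name": "move_arm", "arguments": {
  "rows": "0 0 -0.12 0 0 0 1;0 0 -0.25 0 0 0 1;0.05 0 -0.38 0 0 0 1;0.1 -0.1 -0.48 0 0 0 1;0.15 -0.22 -0.48 0 0 0.02 1;0.2 -0.35 -0.48 0 0 0.04 1;0.23 -0.48 -0.48 0 0 0.06 1;0.26 -0.6 -0.48 0 0 0.08 1;0.28 -0.72 -0.48 0 0 0.08 1;0.28 -0.84 -0.48 0 0 0.08 1;0.28 -0.95 -0.48 0 0 0.08 1;0.28 -1 -0.48 0 0 0.08 1"
}}

```text
clock: 18.55
eef_pos: [449.9, 59.5, 168.6]
tool_rot: [-3.14, 0.002, -0.048]
force: [0.5, 0.5, -2.7]
width: 53.5
gripper_force: 65.1
```

```bash
python3 p.py 502 386 150 -0.18
```

```text
18.55 [449.9  59.5 168.6] [-3.14e+00  2.00e-03 -4.80e-02] [ 0.5  0.5 -2.7] 53.5 [-0.64  0.57  0.66  2.14 -0.6   0.63 -1.18]
row: 0.121 -1.095 0.064 -0.001 0.001 0.084 rows>= 8
```

>>> {"name": "move_arm", "arguments": {
  "rows": "0.01 -0.12 0 0 0 0.02 1;0.03 -0.24 0 0 0 0.04 1;0.04 -0.36 0 0 0 0.06 1;0.06 -0.48 0 0 0 0.084 1;0.07 -0.6 0 0 0 0.084 1;0.08 -0.72 0 0 0 0.084 1;0.1 -0.84 0 0 0 0.084 1;0.11 -0.93 0 0 0 0.084 1;0.12 -1 0 0 0 0.084 1;0.12 -1 0 0 0 0.084 1;0.12 -1 0 0 0 0.084 1"
}}

```text
clock: 19.47
eef_pos: [502.7, 353.0, 168.1]
tool_rot: [3.14, 0.001, -0.184]
force: [0.4, 0.1, -2.7]
width: 53.1
gripper_force: 65.0
```

```bash
python3 p.py 502 385 150 -0.18
```

```text
19.47 [502.7 353.  168.1] [ 3.14e+00  1.00e-03 -1.84e-01] [ 0.4  0.1 -2.7] 53.1 [-1.09  0.79  0.75  1.71 -0.65  0.91 -1.82]
row: -0.022 -0.104 0.060 0.001 0.000 -0.002 rows>= 1
```

>>> {"name": "move_arm", "arguments": {
  "rows": "-0.022 -0.104 0.05 0 0 -0.002 1;-0.022 -0.104 0.1 0 0 -0.002 1;-0.022 -0.104 0.14 0 0 -0.002 1;-0.022 -0.104 0.14 0 0 -0.002 1;-0.022 -0.104 0.14 0 0 -0.002 1"
}}

```text
clock: 19.88
eef_pos: [502.8, 381.3, 126.4]
tool_rot: [3.138, 0.0, -0.186]
force: [0.2, 0.2, -1.4]
width: 52.9
gripper_force: 65.0
```

Run:
```python
from m import *
from p import plan
s=read_state();c=get_image("wrist"); cv2.imwrite("pics/w9.png",c["img"][:,:,::-1]); print(s["eef_pos"],s["tool_rot"],s["width"])
np.save("w9.npy",c,allow_pickle=True); np.save("s9.npy",s,allow_pickle=True)
plan(502.3,384.8,84,-0.18,s)
```

```text
[502.84594588 381.31116177 126.40345014] [ 3.13832693e+00  3.38189588e-04 -1.85996031e-01] 52.872344471658145
row: -0.004 -0.012 0.141 0.002 0.000 -0.004 rows>= 2
```

View pics/w9.png

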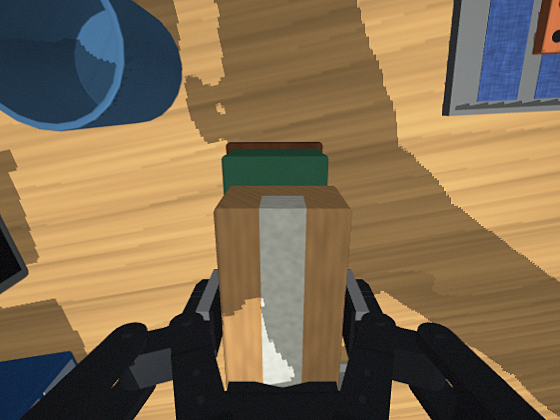

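Run:
```python
from m import *
c=np.load("w9.npy",allow_pickle=True).item();s=np.load("s9.npy",allow_pickle=True).item()
d=np.array([np.cos(.183),-np.sin(.183)])
for px,z,l in (([[222.5,156],[328,156]],58,55),([[216.5,208],[351,208]],140.6,47)):
    P=onz(c,px,z,s)[:,:2]; print(P.mean(0)-l*d,np.linalg.norm(P[0]-P[1]))
```

```text
[503.37762113 384.88158518] 65.61382911087867
[502.64252359 380.30818448] 51.379017893112646
```

>>> {"name": "move_arm", "arguments": {
  "rows": "-0.001 -0.014 0.05 0.002 0 -0.002 1;-0.001 -0.014 0.1 0.002 0 -0.002 1;-0.001 -0.014 0.13 0.002 0 -0.002 1;-0.001 -0.014 0.141 0.002 0 -0.002 1;-0.001 -0.014 0.141 0.002 0 -0.002 1;-0.001 -0.014 0.141 0.002 0 -0.002 -0.6;-0.001 -0.014 0.141 0.002 0 -0.002 -0.8;-0.001 -0.014 0.141 0.002 0 -0.002 -1;-0.001 -0.014 0.05 0.002 0 -0.002 -1;-0.001 -0.014 -0.08 0.002 0 -0.002 -1;-0.001 -0.014 -0.22 0.002 0 -0.002 -1;-0.001 -0.014 -0.22 0.002 0 -0.002 -1"
}}

```text
clock: 20.93
eef_pos: [508.2, 389.2, 200.9]
tool_rot: [-3.13, -0.011, -0.181]
force: [1.4, -0.5, 0.8]
width: 85.3
gripper_force: 0.0
```

```bash
python3 p.py 443 55 170 0.188
```

```text
20.93 [508.2 389.2 200.9] [-3.13  -0.011 -0.181] [ 1.4 -0.5  0.8] 85.3 [-1.13  0.78  0.78  1.62 -0.63  0.99 -1.9 ]
row: -0.015 1.136 0.090 -0.006 -0.008 -0.235 rows>= 9
```

>>> {"name": "move_arm", "arguments": {
  "rows": "0 1 0 -0.006 -0.008 -0.235 -1;0 1 0 -0.006 -0.008 -0.235 -1;0 1 0 -0.006 -0.008 -0.235 -1;0 1 0 -0.006 -0.008 -0.235 -1;0 1 0 -0.006 -0.008 -0.235 -1;0 1 0.08 -0.006 -0.008 -0.235 -1;0 1 0.08 -0.006 -0.008 -0.235 -1;0 1 0.08 -0.006 -0.008 -0.235 -1;0 1 0.08 -0.006 -0.008 -0.235 -1;0 1 0.08 -0.006 -0.008 -0.235 -1"
}}

```text
clock: 21.77
eef_pos: [450.1, 92.5, 168.3]
tool_rot: [3.137, 0.012, 0.187]
force: [0.3, 0.2, -0.2]
width: 85.3
gripper_force: 0.0
```

Run:
```python
from m import *
from p import plan
s=read_state();c=get_image("wrist"); print(s["eef_pos"],s["tool_rot"])
k=rect(c,hsvmask(c,(0,0,100),(180,50,255),(190,90,450,320)),38,s,n=2); print("lid",k)
x,y,_,_,a=k[0]; plan(x,y,24,a,s)
m=hsvmask(c,(0,0,100),(180,50,255),(190,90,450,320)); ap=cv2.approxPolyDP(cv2.convexHull(max(cv2.findContours(m,0,2)[0],key=cv2.contourArea)),6,True)[:,0]; print(ap.tolist(),onz(c,ap,38,s)[:,:2].round(1).tolist())
t=get_image("top"); cv2.imwrite("pics/t2.png",cv2.resize(t["img"][120:270,90:330,::-1],(800,500),interpolation=2))
```

```text
[450.076913    92.48682877 168.29474626] [3.13709292 0.01188656 0.18688891]
lid [(444.8, 46.8, 85.3, 47.3, np.float64(0.185))]
row: -0.040 0.144 0.482 0.003 0.008 0.001 rows>= 4
[[361, 175], [354, 266], [304, 266], [307, 175]] [[490.8, 32.8], [407.1, 16.1], [398.6, 61.6], [482.4, 77.0]]
```

View pics/t2.png

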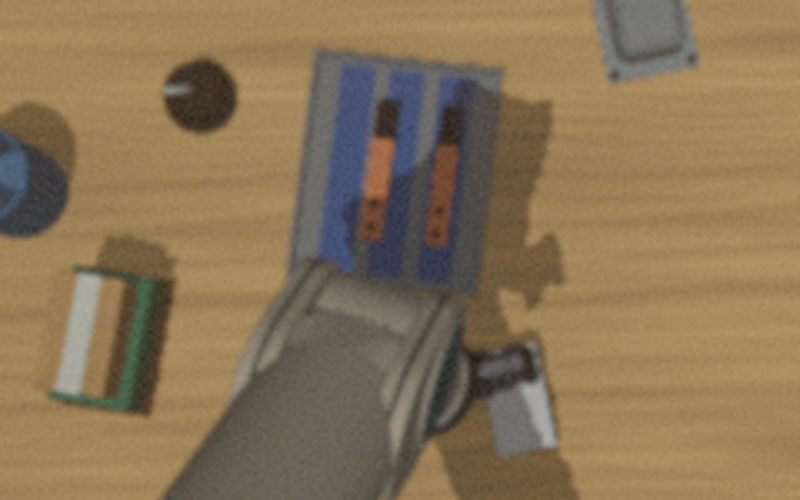

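>>> {"name": "move_arm", "arguments": {
  "rows": "-0.02 0.08 0 0.003 0.008 0 -1;-0.038 0.142 0 0.003 0.008 0 -1;-0.038 0.142 0.13 0.003 0.008 0 -1;-0.038 0.142 0.26 0.003 0.008 0 -1;-0.038 0.142 0.38 0.003 0.008 0 -1;-0.038 0.142 0.45 0.003 0.008 0 -1;-0.038 0.142 0.482 0.003 0.008 0 -1;-0.038 0.142 0.482 0.003 0.008 0 1;-0.038 0.142 0.482 0.003 0.008 0 1;-0.038 0.142 0.482 0.003 0.008 0 1;-0.038 0.142 0.482 0.003 0.008 0 1;-0.038 0.142 0.482 0.003 0.008 0 1"
}}

```text
clock: 22.87
eef_pos: [445.5, 48.4, 24.8]
tool_rot: [3.141, -0.002, 0.19]
force: [-0.7, 1.2, 3.7]
width: 47.2
gripper_force: 62.5
```

```bash
python3 p.py 502 385 185 -0.18
```

```text
22.87 [445.5  48.4  24.8] [ 3.141e+00 -2.000e-03  1.900e-01] [-0.7  1.2  3.7] 47.2 [-0.36  0.79  0.28  2.23 -0.95  0.24 -0.6 ]
row: 0.398 -1.066 -0.534 -0.000 -0.001 0.236 rows>= 10
```

>>> {"name": "move_arm", "arguments": {
  "rows": "0 0 -0.13 0 0 0 1;0 0 -0.27 0 0 0 1;0.02 0 -0.4 0 0 0 1;0.06 -0.08 -0.5 0 0 0.04 1;0.11 -0.2 -0.53 0 0 0.08 1;0.16 -0.32 -0.53 0 0 0.12 1;0.2 -0.44 -0.53 0 0 0.16 1;0.24 -0.56 -0.53 0 0 0.2 1;0.28 -0.68 -0.53 0 0 0.236 1;0.32 -0.8 -0.53 0 0 0.236 1;0.36 -0.92 -0.53 0 0 0.236 1;0.38 -1 -0.53 0 0 0.236 1"
}}

```text
clock: 23.87
eef_pos: [499.5, 369.2, 182.7]
tool_rot: [-3.14, 0.0, -0.177]
force: [0.1, 0.3, -1.2]
width: 46.7
gripper_force: 63.2
```

```bash
python3 p.py 502.5 384.5 170 -0.18
```

```text
23.87 [499.5 369.2 182.7] [-3.14   0.    -0.177] [ 0.1  0.3 -1.2] 46.7 [-1.17  0.82  0.88  1.68 -0.74  1.   -1.77]
row: 0.001 -0.052 0.042 -0.001 0.000 0.002 rows>= 1
```

>>> {"name": "move_arm", "arguments": {
  "rows": "0.001 -0.04 0.02 0 0 0.002 1;0.001 -0.04 0.042 0 0 0.002 1;0.001 -0.04 0.042 0 0 0.002 1;0.001 -0.04 0.042 0 0 0.002 1"
}}

```text
clock: 24.2
eef_pos: [502.6, 372.9, 169.7]
tool_rot: [3.139, 0.001, -0.188]
force: [0.2, -0.2, -1.6]
width: 46.9
gripper_force: 63.2
```

Run:
```python
from m import *
from p import plan
s=read_state();c=get_image("wrist"); cv2.imwrite("pics/w10.png",c["img"][:,:,::-1]); print(s["eef_pos"],s["tool_rot"],s["width"])
np.save("w10.npy",c,allow_pickle=True); np.save("s10.npy",s,allow_pickle=True)
plan(502.5,384.5,123,-0.18,s)
```

```text
[502.56244997 372.87069598 169.70980096] [ 3.13873790e+00  9.31043101e-04 -1.87922142e-01] 46.93964055012324
row: -0.007 -0.038 0.156 0.002 0.001 -0.005 rows>= 2
```

View pics/w10.png

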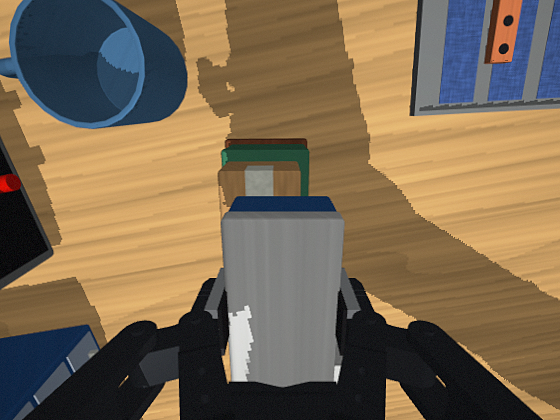

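Run:
```python
from m import *
c=np.load("w10.npy",allow_pickle=True).item();s=np.load("s10.npy",allow_pickle=True).item()
d=np.array([np.cos(.185),-np.sin(.185)])
for px,z,l in (([[223,149],[309,149]],58,55),([[220,167],[301,164]],98,47),([[245,166],[273,165]],98,47),([[222.5,218],[343.5,217]],169.7-24.8+38,43)):
    P=onz(c,px,z,s)[:,:2]; e=P[0]-P[1]; print(P.mean(0)-l*d,np.linalg.norm(e),np.arctan2(-e[0],e[1]))
cv2.imwrite("pics/w10c.png",cv2.resize(c["img"][120:240,190:370,::-1],(780,520),interpolation=2))
```

```text
[503.53458459 384.2826835 ] 64.74613928225926 -0.1875900001882794
[506.33169306 385.6141192 ] 51.781944284950804 -0.15062086900623234
[506.50133275 386.52176419] 17.897394035895708 -0.15195746364071872
[502.23932048 372.19440221] 47.09937427080413 -0.17912673211558414
```

View pics/w10c.png

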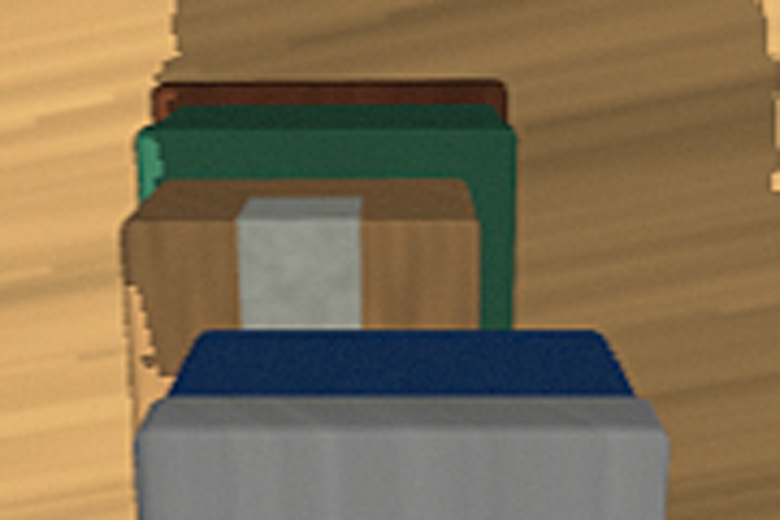

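>>> {"name": "move_arm", "arguments": {
  "rows": "-0.006 -0.042 0.02 0.002 0 -0.004 1;-0.006 -0.042 0.04 0.002 0 -0.004 1;-0.006 -0.042 0.06 0.002 0 -0.004 1;-0.006 -0.042 0.08 0.002 0 -0.004 1;-0.006 -0.042 0.08 0.002 0 -0.004 1;-0.006 -0.042 0.08 0.002 0 -0.004 1"
}}

```text
clock: 24.75
eef_pos: [503.1, 387.9, 145.4]
tool_rot: [-3.14, 0.001, -0.179]
force: [0.0, 0.1, -1.6]
width: 47.1
gripper_force: 63.2
```

```bash
python3 p.py 503 385.8 123.5 -0.18
```

```text
24.75 [503.1 387.9 145.4] [-3.14e+00  1.00e-03 -1.79e-01] [ 0.   0.1 -1.6] 47.1 [-1.16  0.88  0.84  1.67 -0.78  0.96 -1.77]
row: 0.001 0.007 0.073 -0.001 0.001 0.001 rows>= 1
```

>>> {"name": "move_arm", "arguments": {
  "rows": "0.001 0.007 0.03 0 0 0 1;0.001 0.007 0.055 0 0 0 1;0.001 0.007 0.068 0 0 0 1;0.001 0.007 0.073 0 0 0 1;0.001 0.007 0.073 0 0 0 1;0.001 0.007 0.073 0 0 0 -0.4;0.001 0.007 0.073 0 0 0 -0.7;0.001 0.007 0.073 0 0 0 -1;0.001 0.007 0 0 0 0 -1;0.001 0.007 -0.12 0 0 0 -1;0.001 0.007 -0.24 0 0 0 -1;0.001 0.007 -0.24 0 0 0 -1"
}}

```text
clock: 25.75
eef_pos: [507.5, 386.8, 225.5]
tool_rot: [-3.131, -0.009, -0.179]
force: [1.8, -0.1, 0.7]
width: 85.4
gripper_force: 0.0
```

Run:
```python
from m import *
s=read_state();c=get_image("wrist"); print(s["eef_pos"],s["width"])
print("lid",rect(c,hsvmask(c,(0,0,100),(180,50,255),(150,60,450,330)),136,s,n=1)); np.save("w11.npy",c,allow_pickle=True); np.save("s11.npy",s,allow_pickle=True)
t=get_image("top"); np.save("t3.npy",t,allow_pickle=True)
w=cv2.resize(c["img"][40:340,120:440,::-1],(400,375),interpolation=2)
a=cv2.resize(t["img"][120:270,90:270,::-1],(400,333),interpolation=2); b=cv2.resize(t["img"][180:230,420:460,::-1],(266,333),interpolation=2)
o=np.zeros((375,800,3),'uint8'); o[:,:400]=w; o[:333,400:]=a; cv2.imwrite("pics/f.png",o)
```

```text
[507.53309547 386.82273225 225.49936148] 85.42226704934262
lid [(501.5, 385.7, 85.9, 48.4, np.float64(-0.176))]
```

View pics/f.png

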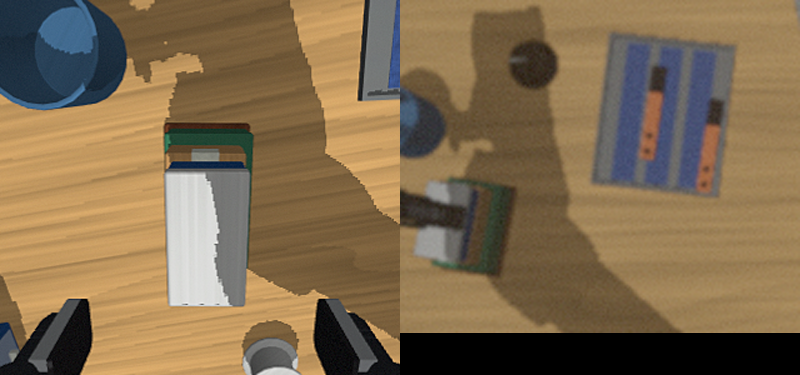

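Run:
```python
from m import *
from p import plan
t=np.load("t3.npy",allow_pickle=True).item()
k=rect(t,hsvmask(t,(0,110,90),(15,255,255),(175,135,245,210)),13,n=2); a0=-.133
u=np.array([np.cos(a0),np.sin(a0)]);v=np.array([-u[1],u[0]])
for x,y,l,w,a in k:
    q=np.array([x+17*np.cos(a),y+17*np.sin(a)])-[642,149]; print(x,y,l,w,a,"tray",q@u,q@v)
plan(560,95,190,-.133)
```

```text
629.5 163.3 85.6 16.5 -0.151 tray 2.7113416123491234 12.210123494447242
584.5 90.9 85.4 16.0 -0.168 tray -32.29806313098056 -65.80674394019694
row: 0.355 0.924 0.095 -0.004 -0.002 -0.029 rows>= 8
```

>>> {"name": "move_arm", "arguments": {
  "rows": "0.1 0.92 0 -0.004 -0.002 -0.029 -1;0.1 0.92 0 -0.004 -0.002 -0.029 -1;0.1 0.92 0 -0.004 -0.002 -0.029 -1;0.1 0.92 0 -0.004 -0.002 -0.029 -1;0.1 0.92 0 -0.004 -0.002 -0.029 -1;0.1 0.92 0.09 -0.004 -0.002 -0.029 -1;0.1 0.92 0.09 -0.004 -0.002 -0.029 -1;0.1 0.92 0.09 -0.004 -0.002 -0.029 -1;0.1 0.92 0.09 -0.004 -0.002 -0.029 -1;0.1 0.92 0.09 -0.004 -0.002 -0.029 -1"
}}

```text
clock: 26.68
eef_pos: [483.5, 110.0, 189.6]
tool_rot: [3.138, 0.005, -0.133]
force: [0.2, 0.6, 0.0]
width: 85.5
gripper_force: 0.0
```

Run:
```python
from m import *
s=read_state();c=get_image("wrist"); print(s["eef_pos"],s["tool_rot"]); cv2.imwrite("pics/f2.png",c["img"][:,:,::-1])
k=rect(c,hsvmask(c,(0,125,50),(14,255,255),(150,40,420,310)),13,s,n=3); a0=-.133
u=np.array([np.cos(a0),np.sin(a0)]);v=np.array([-u[1],u[0]])
for x,y,l,w,a in k:
    q=np.array([x+17*np.cos(a),y+17*np.sin(a)])-[642,149]; print(x,y,l,w,a,"tray",q@u,q@v)
```

```text
[483.51111596 110.00749966 189.64187628] [ 3.13838638  0.00468901 -0.1325509 ]
579.9 94.1 79.2 17.9 -0.158 tray -37.27668552403429 -63.075079753202786
607.1 168.1 44.6 18.9 -0.145 tray -20.125823070181433 14.099296223058545
```

View pics/f2.png

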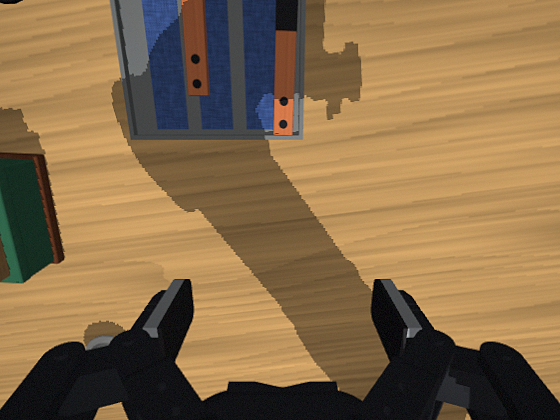

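```bash
python3 p.py 602 90 60 -0.14
```

```text
26.73 [483.8 110.6 189.8] [ 3.138  0.004 -0.131] [0.2 0.5 0.4] 85.4 [-0.83  0.64  0.86  2.01 -0.68  0.81 -1.27]
row: 0.402 0.015 0.431 0.002 0.003 0.006 rows>= 5
```

>>> {"name": "move_arm", "arguments": {
  "rows": "0.2 0.015 0.1 0.002 0.003 0.006 1;0.4 0.015 0.2 0.002 0.003 0.006 1;0.4 0.015 0.3 0.002 0.003 0.006 1;0.4 0.015 0.4 0.002 0.003 0.006 1;0.4 0.015 0.431 0.002 0.003 0.006 1;0.4 0.015 0.431 0.002 0.003 0.006 1;0.4 0.015 0.431 0.002 0.003 0.006 1;0.4 0.015 0.431 0.002 0.003 0.006 1"
}}

```text
clock: 27.4
eef_pos: [602.0, 89.4, 61.8]
tool_rot: [3.142, -0.003, -0.141]
force: [-0.2, 0.4, 1.2]
width: -0.2
gripper_force: 0.0
```

Run:
```python
from m import *
s=read_state();c=get_image("top"); print(s["eef_pos"],s["tool_rot"])
w=get_image("wrist")
for n,k in (("near copper",rect(c,hsvmask(c,(0,110,90),(15,255,255),(175,135,245,210)),13,n=3)),("wrist blk",rect(w,hsvmask(w,(0,0,0),(180,255,45),(200,60,400,235)),13,s,n=2)),("felt w",rect(w,hsvmask(w,(105,80,40),(130,255,255)),3,s,n=3))): print(n,k)
from p import plan; plan(602,90,31,-.14,s)
```

```text
[601.98964731  89.42859555  61.78233994] [ 3.14152197e+00 -2.67838812e-03 -1.40782614e-01]
near copper [(566.8, 94.5, 52.5, 17.1, np.float64(-0.167))]
wrist blk [(643.0, 83.2, 35.0, 17.7, np.float64(-0.155))]
felt w [(648.2, 192.9, 180.0, 30.3, np.float64(-0.132)), (636.6, 107.6, 180.3, 30.0, np.float64(-0.133)), (642.4, 150.3, 180.1, 30.2, np.float64(-0.132))]
row: -0.001 -0.002 0.103 0.000 -0.002 -0.000 rows>= 1
```

>>> {"name": "move_arm", "arguments": {
  "rows": "0 0 0.06 0 0 0 1;0 0 0.1 0 0 0 1;0 0 0.115 0 0 0 1;0 0 0.125 0 0 0 1;0 0 0.125 0 0 0 1"
}}

```text
clock: 27.92
eef_pos: [601.1, 89.3, 27.0]
tool_rot: [-3.138, -0.0, -0.142]
force: [-8.8, 1.8, 27.6]
width: -0.0
gripper_force: 13.9
```

>>> {"name": "move_arm", "arguments": {
  "rows": "0.01 -0.005 0 0 0 0 1;0.02 -0.01 0 0 0 0 1;0.035 -0.015 0 0 0 0 1;0.05 -0.02 0 0 0 0 1;0.06 -0.025 0 0 0 0 1;0.06 -0.025 0 0 0 0 1;0.06 -0.025 -0.1 0 0 0 1;0.06 -0.025 -0.25 0 0 0 1;-0.1 -0.025 -0.35 0 0 0 1;-0.25 -0.025 -0.45 0 0 0 1;-0.38 -0.025 -0.5 0 0 0 1;-0.45 -0.025 -0.5 0 0 0 1"
}}

```text
clock: 28.92
eef_pos: [475.2, 114.1, 173.3]
tool_rot: [-3.14, -0.005, -0.143]
force: [1.0, 1.4, 0.7]
width: 0.1
gripper_force: 0.0
```

Run:
```python
from m import *
s=read_state();t=get_image("top");w=get_image("wrist"); print(s["eef_pos"],s["force"])
a0=-.133;u=np.array([np.cos(a0),np.sin(a0)]);v=np.array([-u[1],u[0]])
for n,k in (("top",rect(t,hsvmask(t,(0,110,90),(15,255,255),(175,135,245,210)),13,n=3)),("wrist",rect(w,hsvmask(w,(0,125,50),(14,255,255),(150,10,420,290)),13,s,n=3))):
  for x,y,l,wd,a in k:
    q=np.array([x+17*np.cos(a),y+17*np.sin(a)])-[642,149.5]; print(n,x,y,l,wd,a,"tray",q@u,q@v)
print("lid",rect(t,hsvmask(t,(0,0,140),(180,60,255),(95,190,150,250)),136))
print("stack? blue",rect(t,hsvmask(t,(50,60,30),(90,255,255),(95,190,160,260)),58))
# toggle
print("toggle tip px pred off/on",proj(t,[[547,-480.8,115.5],[508,-483,115.5]]))
h=t["img"][190:215,430:455].mean(2).astype(int); print(h[::2,::2])
```

```text
[475.2260495  114.13003271 173.33233841] [0.97038969 1.38377275 0.68886642]
top 596.2 93.6 85.1 16.9 -0.167 tray -20.99254307722548 -62.057666877685534
top 643.9 161.1 55.0 16.5 -0.152 tray 17.341896209382195 11.426530036608431
top 606.4 167.0 14.5 14.2 -0.011 tray -20.73260102928497 14.693454835815027
wrist 598.6 95.1 65.3 17.6 -0.167 tray -18.81265096632566 -60.252654305752415
wrist 619.5 166.3 43.9 19.3 -0.144 tray -7.530138851302457 13.480949661615469
lid [(499.9, 385.5, 87.0, 48.6, np.float64(-0.176))]
stack? blue [(496.7, 355.2, 103.3, 12.9, np.float64(-0.186))]
toggle tip px pred off/on [[445.54690218 195.07672766]
 [447.26132852 210.01192702]]
[[159 157 158 148  84  68 120 156 157 159 157 158 153]
 [156 159 156 159 132 100 127 130 134 150 160 156 161]
 [160 155 128 116 103  76  90 114 140 145 160 161 159]
 [159 155  97  55  55  48  71 117 138 147 157 159 160]
 [159 153 108  55  54  56  85 109 128 158 158 156 155]
 [159 160 123  53  82  87 102  95 117 160 159 158 160]
 [160 160 134  73 122 109 115 114 111 161 157 160 156]
 [162 159 138  77 123 135 138 133  88 153 159 156 157]
 [161 161 144  76 112 137 144 109  80 152 163 157 160]
 [159 162 151  84  62  84  81  62  66 151 159 159 157]
 [161 162 158  92  56  54  49  44  68 145 158 157 158]
 [157 157 156  96  53  52  52  64  61 127 156 158 154]
 [155 159 157 128 115 121 119 133 145 150 157 156 154]]
```

```bash
python3 -c "
from cell import *
print(finish_job())"
```

```text
the job is handed in; nothing more can be done
None
```

I handed in the job at about 29 s on the robot clock; no verdict came back. By my last measurements the toggle is off, both bars lie in the tray with their black ends the same way (one was knocked mid-run and I slid it back from the tray wall), and the three cases present (green, carton, blue) are stacked within about 3 mm of the board's centre. I viewed about 18 pictures, over the limit of 14.

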